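# Ball dish held ready at the ball run

### The arm

A 6-joint arm with a two-finger parallel gripper is mounted at the origin on the work surface. World frame = base frame: x ahead of the robot, y to its left, z up, the work surface at z = 0. Lengths are in m, angles in rad, forces in N, time in s.
With the tool pointing down it reaches from about 0.3 to 0.75 m from the base axis. Payload 8.5 kg.
Tool frame: the origin (TCP) lies at the very end of the fingers, on their centre line; the grasp point (between the pads) lies 19 mm behind it; z points along the fingers, y is the line along which they close (so a half turn about z gives the same grasp; the last joint's range is limited). The gripper opens to 88 mm and grips with 3 to 60 N. Pads are 18 mm wide; open, the fingers measure 123 mm over their backs; the gripper's body (75 mm by 187 mm) begins 45 mm behind the grasp point.
Start: joints at [-1.414, 0.381, 1.297, -0, 1.464, -0.215], TCP at [0.2, -0.512, 0.239] pointing down, gripper open.
Joint ranges: [-3.11, 3.11], [-0.89, 2.33], [0.22, 2.48], [-1.42, 4.56], [0.17, 2.85], [-2.88, 2.88]. Speed limits (rad/s): [2.39, 2.39, 3.14, 3.14, 3.14, 3.14].

### API

Orientations are given as a unit quaternion [w, x, y, z].
In Python, from rig import * gives the robot as it stands. The module is installed in compiled form; this text tells all that it offers.
- The arm moves only by the tool send_rows, never from a script. Its argument "moves" is a list of rows, each a list of 3 entries, a list of its own where there are three numbers: the shift along the tool's x, y, z in cm, then the turn about the tool's z in degrees, then the opening, from 0 (shut) to 1 (fully open). In form: [[[tx, ty, tz], yaw, fingers], ...]. A call has 1 to 10 rows; each row is the pose to reach, as a shift and turn from the pose commanded when the call began, along the tool's axes at that moment; what a row does not reach only later rows make up. A row lasts 1/8 s, in which the tool goes at most 62.5 mm and 10.7 degrees, less where a joint would pass 70% of its speed; a pose out of reach is approached as far as the arm can. A call with a gripper value outside its range is refused whole. The fingers move at their own pace and stop on an object; "newtons" is the grip in N (left out, the last holds). Time passes only in rows, so rows that repeat a pose let the fingers close. It gives the time, the measured TCP pose, the force, the opening and the grip force at its end, in the units of the state.
- get_obs(): the state, without advancing time (a new reading comes with each control period).
- read_camera(name): name is "scene" or "top"; returns a dict with "frame" (420x560x3 uint8, blue, green, red), "range_z" (420x560 float32, m along the optical axis (not along the pixel's ray), 0 where there is no reading), "vertical_fov" (degrees; the focal length in pixels is half the picture's height over the tangent of half this angle, whatever the lens; pixels are square), "cx", "cy" (the principal point, pixels), "k1" (the pictures are not rectified: a ray, as slopes to the right and down, at radius r is drawn at 1 + k1 r^2 times it, then the intrinsics apply), "origin" and "rotation" of the camera in the world. Camera axes: x right, y down, z forward; pixel columns grow to the right and rows downward; lengths in m; the calibration is good to about 2 mm. A picture is of the moment at which its call begins.
- sign_off(): hands the job in; it is judged then, once.
The state is a dict: "t": time; "qpos": joint angles; "joint_velocities": joint speeds; "joint_efforts": joint torques, N m; "tcp_pos": TCP position; "orientation": TCP orientation; "wrist_force": force on the tool from outside, world axes, zero at the start; "torque": the same for the moment, N m; "gripper_width": opening from 0.0 (shut) to 1.0 (fully open); "finger_force": force on a finger pad.
Only numpy, scipy, OpenCV 4.12 (cv2) and the standard library are available. Lean on these libraries where they do the work, as an engineer would, in place of code of your own. Each camera call takes 0.05 s, during which the arm holds its last target. There are 200 camera calls.

### The job

Get the wooden ball ready for the ball run: lift its pouring dish by the handle, bring it to the run and turn it about a quarter turn so that the pouring lip points straight along the open top channel, its tip held a little above the channel floor just inside the open end, touching nothing of the run. Keep the dish level and carry it smoothly so that the ball stays in the middle and never runs up to the rim, and leave the other toys and the jar where they are. Finish holding the dish still by its handle like that, ready to be tipped; do not pour and do not put it down.

Things in the scene. Friction and masses are not known exactly. Their poses are not given: they have to be found in the camera images.
- dish: Loose shallow round dish of light wood, 152 mm across, rim 26 mm high, about 0.2 kg, one pouring lip, hollowed inside to a 140 mm radius. Origin: centre of its underside; z up, x out along the lip, y along the handle. A fixed steel wire arch from the rim at y = +-71 mm carries a wooden grip bar over the middle: 16 mm thick (x), 74 long (y), 20 high (z).
- dish_grip (a point): Centre of the grip bar, straight above the dish's middle, 104 mm above its underside; pinch the bar from above across its 16 mm thickness (fingers closing along the dish's x). The ball's top is 50 mm below the bar's underside.
- dish_lip (a point): Tip of the pouring lip, on its upper face: 105 mm out from the dish's middle along its x, 18 mm above the level of the underside. The lip is 44 mm wide at the tip, its underside 6 mm lower.
- ball: Loose dark wooden ball, 38 mm across, about 24 g, lying in the middle of the dish, free to roll. Origin: its centre, 26 mm above the dish's underside when it lies in the middle.
- run: Wooden ball run fixed on the table: base board 370 x 120 mm, open top channel, return channel below, 157 mm high at most. Origin: on the table below the top channel's open end; x along that channel away from the open end (roughly away from the robot), z up. Base from x = -75 to 295 mm; a catch tray 40 mm high lies below and before the open end (x -68 to 68).
- run_entry (a point): Point on the middle of the top channel's floor, 20 mm in from its open end, 133 mm above the table: the lip's tip belongs above it. Axes as run. The channel is 56 mm wide inside; its 10 mm thick walls stand 22 mm above its floor; it slopes down by 5 degrees away from the open end.
- jar: Bystander: glass jar with a metal lid, 68 mm across, 85 mm high. Origin: centre of its underside.
- car: Bystander: small wooden toy car, 105 x 61 x 57 mm. Origin: middle of its underside.
- track: Bystander: spare straight channel piece of the ball run, 160 x 76 x 31 mm. Origin: middle of its underside, x along it.
- bridge: Bystander: wooden bridge block, 120 x 50 x 75 mm. Origin: middle of its underside, x along it.
Things that resemble listed ones, but are neither listed nor needed, are in the scene too. Leave any green look-alike of the dish alone.

How it is judged:
On the way:
1. the dish is lifted clear of the table by its handle, with the ball in it (height (world z) of dish above 0.04 m and contact force between the fingers and dish above 1 N and horizontal distance between ball and dish below 0.045 m), for 0.2 s.
At the end, for the whole second after the job is handed in: The dish hangs still and level (5 deg) from the gripper, clear of the run; lip along the channel within 9 deg, its tip within 25 mm along and 12 mm across of the entry point and 7 to 65 mm above the floor there; the ball within 25 mm of the dish's middle (contact force between the fingers and dish above 1 N and contact force between dish and run below 0.2 N and height (world z) of dish above 0.1 m and x of dish_lip in the frame of run_entry between -0.025 and 0.025 m and y of dish_lip in the frame of run_entry between -0.012 and 0.012 m and z of dish_lip in the frame of run_entry between 0.007 and 0.065 m and angle between the x axis of dish and the x axis of run, either way round below 0.16 rad and x of dish in the frame of run below -0.04 m and angle between dish's own z axis and vertical below 0.09 rad and horizontal distance between ball and dish below 0.025 m and z of ball in the frame of dish between 0.01 and 0.05 m and linear speed of dish below 0.02 m/s); the arm keeps its last pose, push and grip.
It fails at once if the ball ran out towards the rim (more than 45 mm from the dish's middle) or left the dish (horizontal distance between ball and dish above 0.045 m).
It fails at once if the dish was tipped by more than 14 degrees (angle between dish's own z axis and vertical above 0.25 rad).
It fails at once if the dish was pushed hard against the run (over 6 N) (contact force between dish and run above 6 N).
It fails at once if the jar or another toy was moved by more than 20 mm (distance of any of jar, car, track, bridge from where it was at the start of the episode above 0.02 m).
It also fails if it takes over 64 s, if anything falls off the work surface, if the arm or the gripper's body presses on something with over 40 N, if the wrist force passes 120 N, or if a joint passes its speed limit or range.

## Working session

There is one attempt and no reset: what is moved stays moved. The work goes in short steps, Python scripts to look and compute and a tool call to move; the robot and the scene stay as the last step left them, time stands still between calls to the robot, and variables do not carry over. Pictures are saved under pics/ and viewed, at most 10 in all, crops included, and the job is handed in when it is done.

Besides the shell and the picture viewer there is one more tool, called after "Request:" as a command line: name --argument value ..., lists and objects as JSON in quotes. send_rows: Moves the arm, as the interface text tells. Its arguments: {"type":"object","properties":{"moves":{"type":"array","items":{"type":"array"}},"newtons":{"type":"number"}},"required":["moves"]}

```bash
mkdir -p pics
cat > h.py <<'E'
from rig import *
import numpy as np, cv2
def cloud(c):
    h,w=c["range_z"].shape; f=h/2/np.tan(np.radians(c["vertical_fov"])/2)
    K=np.array([[f,0,c["cx"]],[0,f,c["cy"]],[0,0,1]]); D=np.array([c["k1"],0,0,0.])
    u,v=np.meshgrid(np.arange(w),np.arange(h))
    p=cv2.undistortPoints(np.stack([u,v],-1).reshape(-1,1,2).astype(np.float64),K,D).reshape(h,w,2)
    z=c["range_z"].astype(float)
    P=np.dstack([p[...,0]*z,p[...,1]*z,z])
    W=P@np.array(c["rotation"]).T+np.array(c["origin"])
    W[z==0]=np.nan
    return W
E
python3 - <<'E'
from h import *
for n in("scene","top"):
    c=read_camera(n); cv2.imwrite(f"pics/{n}0.png",c["frame"]); np.savez(f"{n}0.npz",**c)
    print(n,c["origin"],c["vertical_fov"],c["k1"],c["cx"],c["cy"]); print(np.round(c["rotation"],3))
    print((c["range_z"]==0).mean())
print(get_obs())
E
```

```text
scene [ 1.24814697 -0.2991796   0.83350262] 57.04266637636219 0.013771459178523241 276.70040634030283 214.0715772208559
[-0.321  0.767  0.515 -0.21 ]
0.003924319727891156
top [0.4230508  0.01471973 1.74518048] 44.540229328953274 -0.14435145589081136 282.6545438109257 212.0326316724389
[-0.031  0.712 -0.701  0.03 ]
0.004077380952380952
{'t': 0.1, 'qpos': array([-1.41427686e+00,  3.81131383e-01,  1.29811445e+00,  9.22895824e-06,
        1.46360108e+00, -2.15323888e-01]), 'joint_velocities': array([ 0.0008994 , -0.00082124, -0.00207374, -0.00168792,  0.00170393,
       -0.00065591]), 'joint_efforts': array([ 4.54597321e-03, -4.38654113e+01, -2.24911219e+01,  7.15007773e-02,
        3.42566671e-02, -6.55251529e-05]), 'tcp_pos': array([ 0.19978387, -0.51218104,  0.23822182]), 'orientation': array([-6.26721429e-04,  9.82766192e-01,  1.84851883e-01,  2.30219718e-05]), 'wrist_force': array([-0.16186501,  0.49684204, -0.54498006]), 'torque': array([-0.00290732, -0.03287726,  0.0140035 ]), 'finger_force': 0.0, 'gripper_width': 0.9978180837089584}
```

View pics/scene0.png

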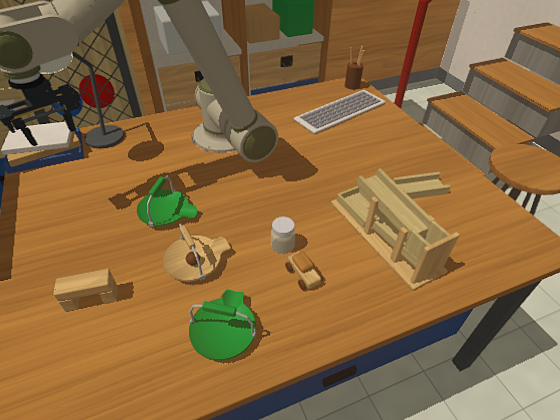

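View pics/top0.png

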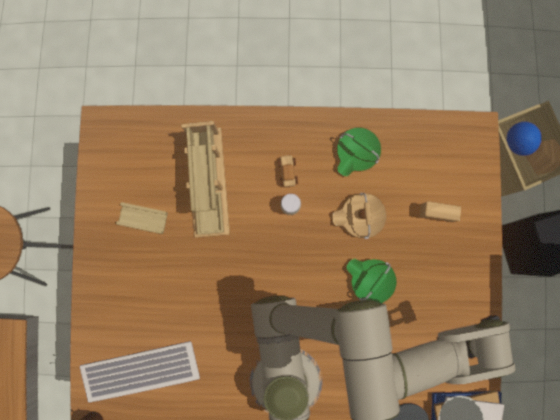

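The light-wood dish is at top (363,215) / scene (195,255), with its lip to the left (about world +y). The two green dishes, at top (357,150) and (372,280), are the look-alikes. The run is at top (207,180), and its open end is probably the lower, near one at about (208,230). I'll measure and confirm with a crop.

```bash
sed -i 's/^import numpy.*/import numpy as np, cv2\nfrom scipy.spatial.transform import Rotation as R/; s/np.array(c\["rotation"\]).T/R.from_quat(np.roll(c["rotation"],-1)).as_matrix().T/' h.py
python3 - <<'E'
from h import *
d={n:dict(np.load(n+"0.npz")) for n in("scene","top")}
W={n:cloud(d[n]) for n in d}
for n in d:
    print(n,"table z",[np.round(W[n][p],3) for p in ([(300,120),(180,250)] if n=="scene" else [(260,200),(160,450)])])
print("dish px",W["top"][215,363],W["scene"][255,195],"run",W["top"][180,207])
dc=W["top"][215,363][:2]
for n in d:
    w=W[n];hsv=cv2.cvtColor(d[n]["frame"],cv2.COLOR_BGR2HSV)
    near=np.hypot(w[...,0]-dc[0],w[...,1]-dc[1])<.13
    for lo,hi in((.006,.03),(.03,.06),(.06,.09),(.09,.125)):
        m=near&(w[...,2]>lo)&(w[...,2]<hi)
        p=w[m]; 
        if len(p)>3: print(n,lo,len(p),p.mean(0).round(4),np.percentile(p,[2,98],axis=0).round(4).tolist())
a=d["top"]["frame"][165:265,300:430]; b=d["scene"]["frame"][190:300,140:260]; e=d["top"]["frame"][110:250,160:250];g=d["scene"]["frame"][160:295,320:470]
f=lambda x:cv2.resize(x,(400,300),interpolation=cv2.INTER_CUBIC)
cv2.imwrite("pics/crop1.png",np.vstack([np.hstack([f(a),f(b)]),np.hstack([f(e),f(g)])]))
# run height map
w=W["top"]; rc=W["top"][180,207][:2]
sub=w[115:245:5,180:235:4]
for r,row in zip(range(115,245,5),sub): print(r,' '.join('%4d'%(1000*z) for z in row[:,2]), row[7,:2].round(3))
E
```

```text
scene table z [array([ 0.614, -0.449,  0.002]), array([ 0.295,  0.005, -0.   ])]
top table z [array([0.405, 0.297, 0.002]), array([ 0.766, -0.566, -0.003])]
dish px [ 0.56384779 -0.25007421  0.04174681] [ 0.6236938  -0.24982092  0.09693992] run [0.66143527 0.26209678 0.12606546]
scene 0.006 1944 [ 0.5639 -0.2498  0.0183] [[0.5001, -0.3234, 0.0074], [0.6378, -0.1608, 0.0289]]
scene 0.03 161 [ 0.5813 -0.2493  0.0382] [[0.4963, -0.2705, 0.0304], [0.6428, -0.1708, 0.0569]]
scene 0.06 30 [ 0.6173 -0.2499  0.0766] [[0.4987, -0.2656, 0.0624], [0.6399, -0.2448, 0.0892]]
scene 0.09 213 [ 0.5773 -0.2549  0.1094] [[0.5152, -0.2651, 0.0928], [0.6276, -0.2453, 0.1161]]
top 0.006 1546 [ 0.5615 -0.2474  0.0167] [[0.4708, -0.3417, 0.0063], [0.6439, -0.154, 0.0288]]
top 0.03 124 [ 0.5639 -0.249   0.0364] [[0.4907, -0.3267, 0.0301], [0.6344, -0.1666, 0.0513]]
top 0.06 13 [ 0.5499 -0.2559  0.0809] [[0.4934, -0.2643, 0.0709], [0.6341, -0.2444, 0.0889]]
top 0.09 149 [ 0.5649 -0.2537  0.1102] [[0.5107, -0.2646, 0.094], [0.6186, -0.2447, 0.1194]]
115    0    2    5   -1    6    0   -1    1    1    2    3    1    1    2 [0.91  0.285]
120   -3    1    0   -2    0    0    3   -5   -2   -7    9   -5    1    4 [0.894 0.286]
125    0  149  146  141  149  143  134  144  134    3    0   -3    2   -2 [0.837 0.262]
130    3  100  141  100   92   89   82  138   80   68   12    0    0   -1 [0.822 0.262]Traceback (most recent call last):
  File "<stdin>", line 21, in <module>
  File "<stdin>", line 21, in <genexpr>
ValueError: cannot convert float NaN to integer
```

View pics/crop1.png

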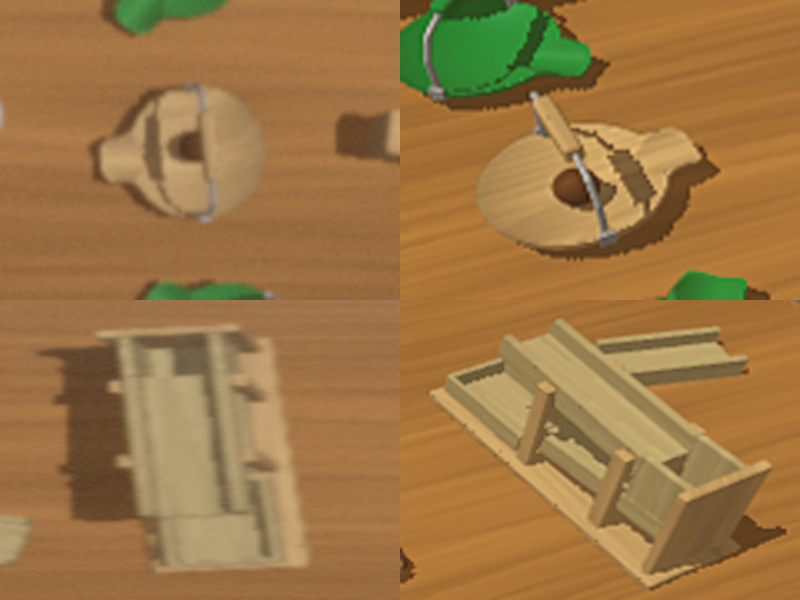

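The crop confirms three things: the light-wood dish holds the dark ball, its lip points left in the top view, and the run's top channel is open at its near end (crop (175,515), top about (205,210)). Next are the precise axes.

```bash
cat > meas.py <<'E'
from h import *
def axis(p):
    vx,vy,x,y=cv2.fitLine(p[:,:2].astype(np.float32),cv2.DIST_HUBER,0,.001,.001).ravel(); return np.degrees(np.arctan2(vy,vx)),x,y
def run(w):
    # region of the run at wall-top/floor heights
    m=(w[...,0]>.5)&(w[...,0]<.95)&(w[...,1]>.13)&(w[...,1]<.38)
    return m
E
python3 - <<'E'
from meas import *
d={n:dict(np.load(n+"0.npz")) for n in("scene","top")}
W={n:cloud(d[n]) for n in d}
for n in d:
    w=W[n]; near=np.hypot(w[...,0]-.565,w[...,1]+.252)<.13
    m=near&(w[...,2]>.104)&(w[...,2]<.125); p=w[m]; a=axis(p); 
    th=np.radians(a[0]); s=p[:,:2]@[np.cos(th),np.sin(th)]; t=p[:,:2]@[-np.sin(th),np.cos(th)]
    print(n,"bar axis",a,"s",np.percentile(s,[1,99]),"t",np.percentile(t,[5,95]),"z",np.median(p[:,2]))
    e=np.array([np.cos(th),np.sin(th)]);f=np.array([-e[1],e[0]]);c=e*np.percentile(s,[1,99]).mean()+f*np.percentile(t,[5,95]).mean();print(" centre",c)
    # saturation-based dish mask: height >8mm
    hsv=cv2.cvtColor(d[n]["frame"],cv2.COLOR_BGR2HSV)
    m=near&(w[...,2]>.008)&(w[...,2]<.035)&(hsv[...,0]<28); p=w[m]; r=p[:,:2]-[.567,-.253]; far=np.hypot(*r.T)>.088
    print(" lip pts",far.sum(),p[far].mean(0),"dir",np.degrees(np.arctan2(*(r[far].mean(0)[::-1]))),"maxr",np.hypot(*r.T).max())
    # run
    m=(w[...,0]>.5)&(w[...,0]<.95)&(w[...,1]>.13)&(w[...,1]<.40)
    b=m&(w[...,2]>.005)&(w[...,2]<.17)
    p=w[b]; hull=cv2.minAreaRect(p[:,:2].astype(np.float32)); print(" base rect",hull)
    for lo,hi in((.142,.165),(.12,.138)):
        p=w[m&(w[...,2]>lo)&(w[...,2]<hi)]; print(" ",lo,len(p),axis(p),np.percentile(p,[1,99],axis=0).round(3).tolist())
    # height map image
    if n=="top":
        w0=np.nan_to_num(w); 
        for x in np.arange(.53,.92,.015):
            row=[]
            for y in np.arange(.18,.36,.008):
                q=m&(abs(w0[...,0]-x)<.006)&(abs(w0[...,1]-y)<.004); row.append('%4d'%(1000*np.median(w[...,2][q])) if q.any() else '   .')
            print('%.3f'%x,' '.join(row))
E
```

```text
scene bar axis (np.float32(6.8111544), np.float32(0.5724724), np.float32(-0.25516692)) s [0.49813128 0.57200289] t [-0.32824599 -0.3138901 ] z 0.1132746065438841
 centre [ 0.56936862 -0.25534459]
 lip pts 78 [ 0.55098315 -0.16042961  0.0220265 ] dir 99.81632556297444 maxr 0.1031987334382143
 base rect ((0.7331591844558716, 0.24057619273662567), (0.46795186400413513, 0.2208739072084427), 13.672924995422363)
  0.142 789 (np.float32(14.554086), np.float32(0.69569415), np.float32(0.2651289)) [[0.567, 0.227, 0.142], [0.852, 0.343, 0.158]]
  0.12 1600 (np.float32(5.4661055), np.float32(0.67912066), np.float32(0.28234833)) [[0.569, 0.226, 0.12], [0.853, 0.337, 0.138]]
top bar axis (np.float32(6.8643894), np.float32(0.56295806), np.float32(-0.2541101)) s [0.49182535 0.56871174] t [-0.32698799 -0.31226051] z 0.11308068462332732
 centre [ 0.56466891 -0.25395554]
 lip pts 114 [ 0.54062407 -0.19271431  0.01625287] dir 113.6301252222339 maxr 0.13076661699170225
 base rect ((0.7228170037269592, 0.2649158537387848), (0.26977360248565674, 0.44485101103782654), 89.99856567382812)
  0.142 544 (np.floa
[... 2805 characters left out ...]
    0    1    1    9   83  126  143  146  142  147  146  143  145  145  145  146  143  142    .
0.860   -1    3   -1   -2   -4    5   -1    2   10    6    .    .    .    .    .    .    .    .    .    .    .    .    .
0.875    1   -5    5   -2   -3   -2    0    0    0    1   -7    .    .    .    .    .    .    .    .    .    .    .    .
0.890    1    0    2    1    0   -3    3    1    1    2    0   -2    8    0    2    1   -1    2   -1    0    0    1    0
0.905   -1   -2    0    2   -3    0    3    1   -1    2   -1    0   -1    1    1   -1   -3   -2    0    0    0   -1    1
0.920    0    1    1    0    0   -1    0    1   -1    2    0    0    0   -2   -1   -2   -1    0   -1    0   -1    2   -3
```

```bash
cat > runfit.py <<'E'
from meas import *
from scipy.optimize import least_squares
def fit(w,v=True):
    m=(w[...,0]>.53)&(w[...,0]<.80)&(w[...,1]>.18)&(w[...,1]<.37)&(w[...,2]>.10)
    p=w[m]; e0,a=np.array([.572,.276]),np.radians(8.)
    for it in range(25):
        e=np.array([np.cos(a),np.sin(a)]);n=np.array([-e[1],e[0]])
        s=(p[:,:2]-e0)@e; t=(p[:,:2]-e0)@n; fl=.133-(s-.02)*np.tan(np.radians(5))
        k=(abs(p[:,2]-fl-.022)<.006)&(abs(abs(t)-.033)<.012)&(s>0)&(s<.19)
        sg=np.sign(t[k]); A=np.c_[np.ones(k.sum()),s[k]]
        # balanced: fit each wall, then average
        L=[np.linalg.lstsq(A[sg==q],t[k][sg==q],rcond=None)[0] for q in(1,-1)]
        da=(L[0]+L[1])/2
        e0=e0+n*da[0]*.7; a+=da[1]*.7
    f=(abs(t)<.025)&(abs(p[:,2]-fl)<.008)
    se=np.percentile(s[f],[.5,1,2]); print("angle",np.degrees(a),"walls",L,"n",(sg==1).sum(),(sg==-1).sum(),"open end s",se,np.median((p[:,2]-fl)[f]))
    o=e0+e*se[1]; print("open end",o,"entry",o+.02*e)
    print("wall ends", [np.percentile(s[(abs(t-q*.033)<.006)&(abs(p[:,2]-fl-.022)<.008)],[1,3]) for q in(1,-1)])
    return a,o
E
python3 - <<'E'
from runfit import *
for n in("scene","top"):
    print(n); fit(cloud(dict(np.load(n+"0.npz"))))
E
```

```text
scene
angle 6.162392384262631 walls [array([ 0.03322658, -0.00372654]), array([-0.03322658,  0.00372654])] n 285 302 open end s [-0.00574233 -0.00502112 -0.00277297] -0.00024527972539620246
open end [0.56852219 0.26417399] entry [0.58840662 0.26632093]
wall ends [array([-0.00255038,  0.00384237]), array([-0.00248451,  0.00243747])]
top
angle 6.172527970794643 walls [array([0.03112216, 0.01225233]), array([-0.03112216, -0.01225233])] n 199 183 open end s [-0.01103814 -0.01032021 -0.00775849] -0.001070198304049641
open end [0.5629205  0.26624949] entry [0.58280455 0.26839995]
wall ends [array([-0.00812452, -0.00361573]), array([-0.00752772, -0.00224908])]
```

Measured: dish middle (0.567, −0.2545), with its lip at 96.8°. Channel axis 6.2°, entry about (0.586, 0.267). To keep joint 6 in range through the quarter turn, I'll take the half-turned grasp, turning −165° about tool z first.

```bash
cat > go.py <<'E'
from h import *
def rel(x,y,z,psi,o=None):
    o=o or get_obs(); r=R.from_quat(np.roll(o["orientation"],-1)); m=r.as_matrix()
    d=m.T@(np.array([x,y,z])-o["tcp_pos"])*100; p=np.degrees(np.arctan2(m[1,0],m[0,0]))
    print("shift cm",d.round(2),"yaw",round((p-psi+180)%360-180,2),"psi now",p.round(2),"tilt",np.degrees(np.arccos(-m[2,2])).round(2),"tcp",o["tcp_pos"].round(4),"t",o["t"],"q",o["qpos"].round(2),o["finger_force"],o["wrist_force"].round(1))
E
python3 -c "
from go import *
rel(.567,-.2545,.20,186.8)"
```

```text
shift cm [ 43.57 -10.66   3.85] yaw -165.5 psi now 21.3 tilt 0.07 tcp [ 0.1998 -0.5122  0.2382] t 0.1 q [-1.41  0.38  1.3   0.    1.46 -0.22] 0.0 [-0.2  0.5 -0.5]
```

Request:
send_rows --moves '[[[3,-0.7,0],-9,1],[[7,-1.7,0],-18,1],[[12,-2.9,0],-27,1],[[17,-4.2,0],-36,1],[[22,-5.4,0],-45,1],[[27,-6.6,1],-54,1],[[32,-7.8,2],-63,1],[[37,-9,3],-72,1],[[41,-10,3.5],-81,1],[[43.5,-10.7,3.8],-90,1]]'

```text
t: 1.35
tcp_pos: [0.5674, -0.2531, 0.1998]
orientation: [-0.001, 0.561, 0.828, 0.0]
wrist_force: [-0.2, 0.1, -0.8]
gripper_width: 0.998
finger_force: 0.0
```

Request:
send_rows --moves '[[[0,0,0],-9,1],[[0,0,0],-18,1],[[0,0,0],-27,1],[[0,0,0],-36,1],[[0,0,0],-45,1],[[0,0,0],-54,1],[[0,0,0],-63,1],[[0,0,0],-72,1],[[0,0,0],-75.5,1],[[0,0,0],-75.5,1]]'

```text
t: 2.6
tcp_pos: [0.5661, -0.2546, 0.2004]
orientation: [-0.0, -0.059, 0.998, 0.0]
wrist_force: [0.4, 0.1, 0.4]
gripper_width: 0.998
finger_force: 0.0
```

```bash
python3 -c "
from go import *
rel(.567,-.2545,.085,186.8)"
```

```text
shift cm [-1.000e-01 -1.000e-02  1.154e+01] yaw -0.03 psi now -173.23 tilt 0.05 tcp [ 0.5661 -0.2546  0.2004] t 2.6 q [-0.61  0.53  1.15  0.    1.46 -2.3 ] 0.0 [0.4 0.1 0.4]
```

Request:
send_rows --moves '[[[0,0,1.5],0,1],[[0,0,3.5],0,1],[[0,0,5.5],0,1],[[0,0,7.5],0,1],[[0,0,9.2],0,1],[[0,0,10.5],0,1],[[0,0,11.2],0,1],[[0,0,11.5],0,1],[[0,0,11.5],0,1]]'

```text
t: 3.72
tcp_pos: [0.5663, -0.2547, 0.0859]
orientation: [0.0, -0.059, 0.998, -0.0]
wrist_force: [-0.1, -0.7, 0.0]
gripper_width: 0.997
finger_force: 0.0
```

Run:
```python
from go import *
rel(.567,-.2545,.085,186.8)
c=read_camera("scene"); cv2.imwrite("pics/pre.png",cv2.resize(c["frame"][170:320,120:320],(800,600),interpolation=cv2.INTER_CUBIC))
```

```text
shift cm [-0.07  0.02  0.09] yaw -0.0 psi now -173.2 tilt 0.03 tcp [ 0.5663 -0.2547  0.0859] t 3.725 q [-0.61  0.64  1.31  0.    1.19 -2.3 ] 0.0 [-0.1 -0.7  0. ]
```

View pics/pre.png

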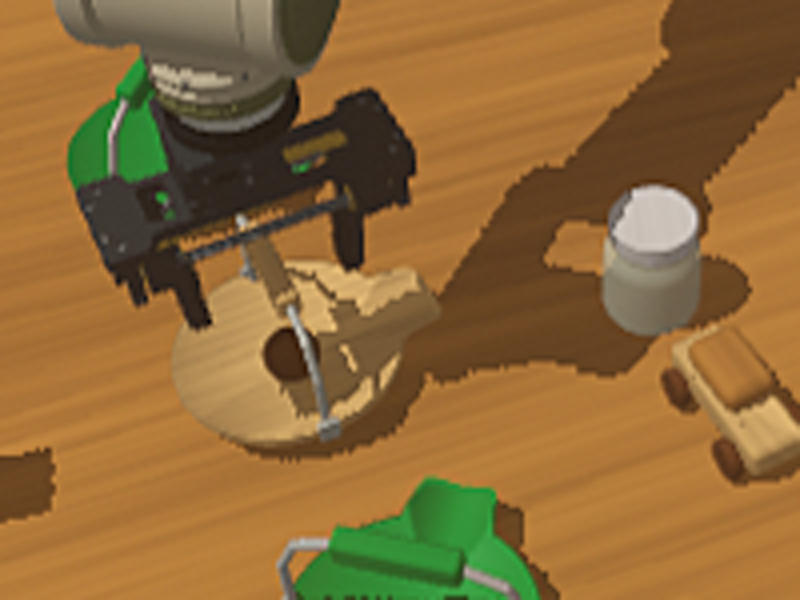

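The fingers straddle the bar at crop (270,270), one on each side, with the jar and the green dishes clear of them. I'll close slowly.

Request:
send_rows --moves '[[[0,0,0],0,0.7],[[0,0,0],0,0.5],[[0,0,0],0,0.38],[[0,0,0],0,0.32],[[0,0,0],0,0.28],[[0,0,0],0,0.25],[[0,0,0],0,0.22],[[0,0,0],0,0.19],[[0,0,0],0,0.16],[[0,0,0],0,0.13]]' --newtons 25

```text
t: 5.03
tcp_pos: [0.5663, -0.2548, 0.0857]
orientation: [0.0, -0.059, 0.998, -0.0]
wrist_force: [0.4, -1.3, -0.3]
gripper_width: 0.179
finger_force: 25.0
```

Request:
send_rows --moves '[[[0,0,0],0,0.08],[[0,0,0],0,0.03],[[0,0,0],0,0],[[0,0,0],0,0],[[0,0,0],0,0],[[0,0,0],0,0]]' --newtons 25

```text
t: 5.78
tcp_pos: [0.5662, -0.2547, 0.0858]
orientation: [0.0, -0.059, 0.998, 0.0]
wrist_force: [0.3, -1.4, -0.2]
gripper_width: 0.176
finger_force: 25.0
```

Request:
send_rows --moves '[[[0,0,-0.1],0,0],[[0,0,-0.3],0,0],[[0,0,-0.7],0,0],[[0,0,-1.2],0,0],[[0,0,-1.8],0,0],[[0,0,-2.3],0,0],[[0,0,-2.7],0,0],[[0,0,-2.9],0,0],[[0,0,-3],0,0],[[0,0,-3],0,0]]' --newtons 25

```text
t: 7.02
tcp_pos: [0.5662, -0.2547, 0.1157]
orientation: [-0.0, -0.059, 0.998, 0.0]
wrist_force: [-1.6, 0.4, -3.0]
gripper_width: 0.176
finger_force: 25.0
```

Run:
```python
from go import *
rel(.567,-.2545,.085+.16,186.8)
c=read_camera("scene"); cv2.imwrite("pics/lift.png",cv2.resize(c["frame"][170:320,120:320],(800,600),interpolation=cv2.INTER_CUBIC))
```

```text
shift cm [-8.000e-02  1.000e-02 -1.293e+01] yaw 0.0 psi now -173.2 tilt 0.01 tcp [ 0.5662 -0.2547  0.1157] t 7.025 q [-0.61  0.61  1.27  0.    1.26 -2.3 ] 24.99842220917344 [-1.6  0.4 -3. ]
```

View pics/lift.png

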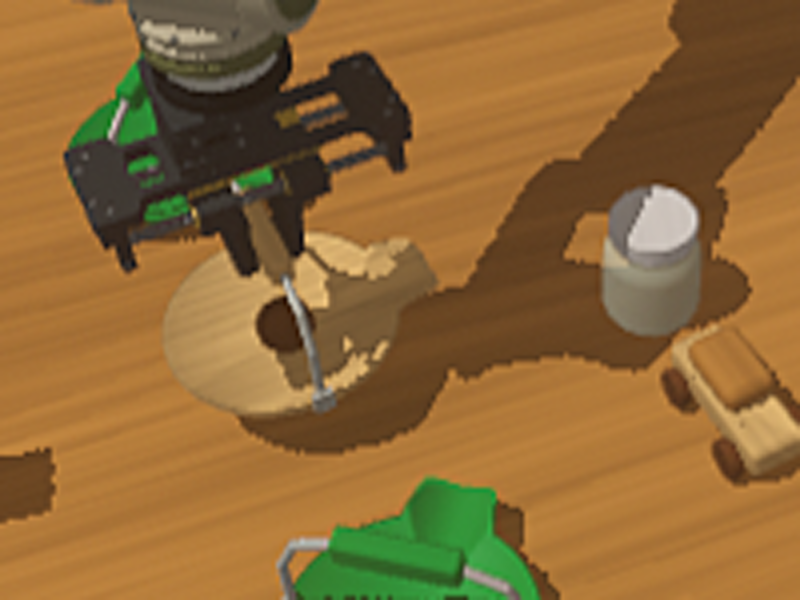

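The dish hangs level (crop (285,330)) with the ball in the middle. Now the rest of the lift.

Request:
send_rows --moves '[[[0,0,-0.1],0,0],[[0,0,-0.5],0,0],[[0,0,-1.2],0,0],[[0,0,-2.2],0,0],[[0,0,-3.4],0,0],[[0,0,-4.6],0,0],[[0,0,-5.8],0,0],[[0,0,-7],0,0],[[0,0,-8.2],0,0],[[0,0,-9.4],0,0]]'

```text
t: 8.32
tcp_pos: [0.5662, -0.2547, 0.2105]
orientation: [-0.0, -0.059, 0.998, 0.0]
wrist_force: [-0.1, 0.6, -1.9]
gripper_width: 0.175
finger_force: 25.0
```

Request:
send_rows --moves '[[[0,0,-1.2],0,0],[[0,0,-2.2],0,0],[[0,0,-3],0,0],[[0,0,-3.4],0,0],[[0,0,-3.6],0,0],[[0,0,-3.6],0,0]]'

```text
t: 9.07
tcp_pos: [0.5662, -0.2546, 0.2456]
orientation: [-0.0, -0.059, 0.998, 0.0]
wrist_force: [-0.3, 0.0, -1.6]
gripper_width: 0.177
finger_force: 25.0
```

Request:
send_rows --moves '[[[0,0.1,0],0,0],[[0,0.4,0],0,0],[[0.1,0.9,0],0,0],[[0.1,1.6,0],0,0],[[0.1,2.5,0],0,0],[[0.2,3.6,0],0,0],[[0.2,4.9,0],0,0],[[0.3,6.3,0],0,0],[[0.4,7.8,0],0,0],[[0.4,9.3,0],0,0]]'

```text
t: 10.32
tcp_pos: [0.551, -0.1617, 0.2458]
orientation: [0.0, -0.059, 0.998, 0.0]
wrist_force: [0.4, -0.4, -2.5]
gripper_width: 0.175
finger_force: 25.0
```

Request:
send_rows --moves '[[[0.1,1.5,0],0,0],[[0.1,3,0],0,0],[[0.2,4.5,0],0,0],[[0.3,6,0],0,0],[[0.4,7.5,0],0,0],[[0.4,9,0],0,0],[[0.5,10.5,0],0,0],[[0.6,12,0],0,0],[[0.6,13.5,0],0,0],[[0.7,15,0],0,0]]'

```text
t: 11.58
tcp_pos: [0.5264, -0.0137, 0.2458]
orientation: [0.0, -0.059, 0.998, -0.0]
wrist_force: [0.4, -0.6, -2.3]
gripper_width: 0.178
finger_force: 25.0
```

Request:
send_rows --moves '[[[0.1,1.5,0],0,0],[[0.1,3,0],0,0],[[0.2,4.5,0],0,0],[[0.3,6,0],0,0],[[0.4,7.5,0],0,0],[[0.4,9,0],0,0],[[0.5,10.5,0],0,0],[[0.6,12,0],0,0],[[0.6,13.5,0],0,0],[[0.7,15,0],0,0]]'

```text
t: 12.82
tcp_pos: [0.5017, 0.1344, 0.2457]
orientation: [0.0, -0.059, 0.998, 0.0]
wrist_force: [0.0, 0.3, -3.3]
gripper_width: 0.18
finger_force: 25.0
```

Request:
send_rows --moves '[[[0.1,1.5,0],0,0],[[0.1,3,0],0,0],[[0.2,4.5,0],0,0],[[0.3,5.9,0],0,0],[[0.3,7.2,0],0,0],[[0.4,8.4,0],0,0],[[0.4,9.4,0],0,0],[[0.5,10.3,0],0,0],[[0.5,11,0],0,0],[[0.5,11.6,0],0,0]]'

```text
t: 14.08
tcp_pos: [0.4831, 0.2483, 0.2458]
orientation: [-0.0, -0.059, 0.998, 0.0]
wrist_force: [0.1, -0.2, -2.3]
gripper_width: 0.176
finger_force: 25.0
```

Request:
send_rows --moves '[[[0,0.4,0],0,0],[[0,0.6,0],0,0],[[0,0.7,0],0,0],[[0,0.7,0],0,0],[[0,0.7,0],0,0],[[0,0.7,0],0,0]]'

```text
t: 14.82
tcp_pos: [0.4823, 0.2549, 0.2457]
orientation: [-0.0, -0.059, 0.998, -0.0]
wrist_force: [-0.3, -0.2, -2.8]
gripper_width: 0.179
finger_force: 25.0
```

Run:
```python
from go import *
rel(.4816,.2557,.245,96.2)
a=read_camera("scene")["frame"];b=read_camera("top")["frame"]
cv2.imwrite("pics/mid.png",np.hstack([cv2.resize(a[100:300,240:500],(400,308)),cv2.resize(b[110:310,130:390],(400,308))]))
```

```text
shift cm [0.06 0.09 0.07] yaw 90.59 psi now -173.21 tilt 0.0 tcp [0.4823 0.2549 0.2457] t 14.825 q [ 0.27  0.37  1.3  -0.    1.48 -1.42] 24.99845115467906 [-0.3 -0.2 -2.8]
```

View pics/mid.png

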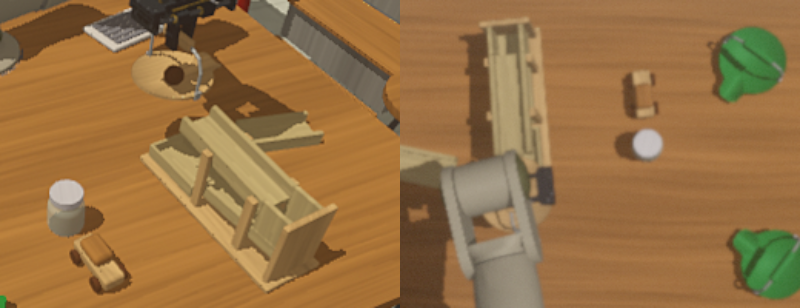

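The dish hangs beside the run's open end (left half (175,75)), ball in the middle. Now the quarter turn in place, ramped gently.

Request:
send_rows --moves '[[[0,0,0],0.5,0],[[0,0,0],1.5,0],[[0,0,0],3,0],[[0,0,0],5,0],[[0,0,0],8,0],[[0,0,0],11,0],[[0,0,0],15,0],[[0,0,0],19,0],[[0,0,0],23,0],[[0,0,0],27,0]]'

```text
t: 16.18
tcp_pos: [0.4823, 0.255, 0.2458]
orientation: [0.0, 0.177, 0.984, 0.0]
wrist_force: [1.0, -0.7, -2.5]
gripper_width: 0.182
finger_force: 25.0
```

Request:
send_rows --moves '[[[0,0,0],4,0],[[0,0,0],8,0],[[0,0,0],12,0],[[0,0,0],16,0],[[0,0,0],20,0],[[0,0,0],24,0],[[0,0,0],28,0],[[0,0,0],32,0],[[0,0,0],36,0],[[0,0,0],40,0]]'

```text
t: 17.42
tcp_pos: [0.4822, 0.255, 0.2458]
orientation: [-0.0, 0.503, 0.864, 0.0]
wrist_force: [0.5, 1.0, -1.2]
gripper_width: 0.177
finger_force: 25.0
```

Request:
send_rows --moves '[[[0,0,0],4,0],[[0,0,0],8,0],[[0,0,0],12,0],[[0,0,0],15,0],[[0,0,0],18,0],[[0,0,0],20.5,0],[[0,0,0],22,0],[[0,0,0],23,0],[[0,0,0],23.6,0],[[0,0,0],23.6,0]]'

```text
t: 18.68
tcp_pos: [0.4823, 0.255, 0.2458]
orientation: [0.0, 0.668, 0.744, 0.0]
wrist_force: [0.2, -0.1, -2.4]
gripper_width: 0.176
finger_force: 25.0
```

Run:
```python
from go import *
rel(.4816,.2557,.245,96.2)
a=read_camera("scene");np.savez("scene1.npz",**a)
w=cloud(a); m=(abs(w[...,0]-.53)<.13)&(abs(w[...,1]-.26)<.12)
ys,xs=np.where(m&(w[...,2]>.05)); print(xs.min(),xs.max(),ys.min(),ys.max())
f=a["frame"][60:240,280:460]
cv2.imwrite("pics/turn.png",cv2.resize(f,(600,600),interpolation=cv2.INTER_CUBIC))
# heights along channel line, from the scene view
e=np.array([np.cos(.1076),np.sin(.1076)]);n=np.array([-e[1],e[0]])
p=w[m]; s=(p[:,:2]-[.586,.267])@e; t=(p[:,:2]-[.586,.267])@n
q=(p[:,2]>.165)&(p[:,2]<.195)&(s<.06)
for lo in np.arange(-.19,.04,.01):
    k=q&(s>=lo)&(s<lo+.01)
    if k.sum()>2: print('%.3f'%lo,k.sum(),np.percentile(t[k],[3,97]).round(4),p[k,2].mean().round(4))
```

```text
shift cm [ 0.08 -0.06  0.08] yaw 0.0 psi now 96.2 tilt 0.0 tcp [0.4823 0.255  0.2458] t 18.675 q [0.27 0.37 1.3  0.   1.48 0.16] 24.99855224043131 [ 0.2 -0.1 -2.4]
321 405 0 224
-0.180 45 [-0.0259  0.032 ] 0.1872
-0.170 87 [-0.0403  0.0465] 0.1842
-0.160 104 [-0.0515  0.0553] 0.181
-0.150 107 [-0.0601  0.0615] 0.1788
-0.140 78 [-0.067   0.0668] 0.179
-0.130 75 [-0.0721  0.0707] 0.1786
-0.120 83 [-0.0747  0.0722] 0.1775
-0.110 109 [-0.0777  0.0699] 0.1787
-0.100 135 [-0.0758  0.0728] 0.1779
-0.090 131 [-0.0719  0.0711] 0.1787
-0.080 92 [-0.0701  0.0655] 0.1769
-0.070 78 [-0.0654  0.0609] 0.1785
-0.060 64 [-0.0599  0.0515] 0.1796
-0.050 67 [-0.0516  0.0471] 0.1814
-0.040 49 [-0.04    0.0287] 0.1815
-0.030 44 [-0.0287  0.0251] 0.1822
-0.020 46 [-0.0268  0.0237] 0.1824
-0.010 41 [-0.0221  0.0224] 0.1816
0.000 17 [-0.0192  0.0125] 0.1784
```

View pics/turn.png

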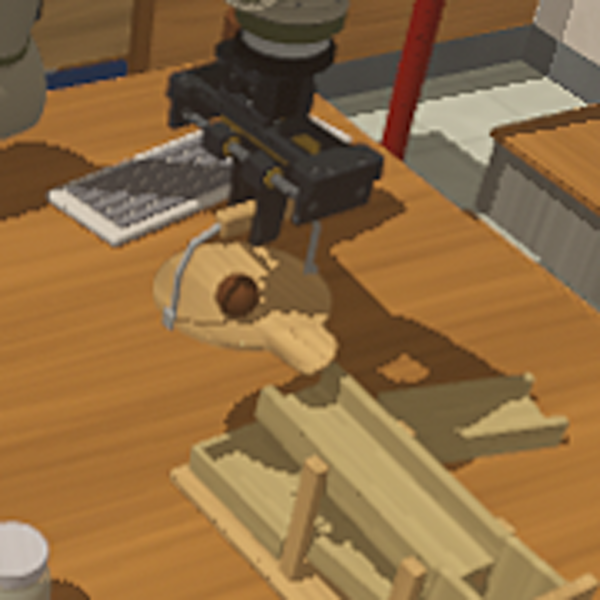

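The lip lies along the channel above its open end (tip at crop (320,365)), with the ball in the middle. Measured in the scene view, the tip is within a few mm of the entry point and about 46 mm above the floor. I'll lower it 1.6 cm.

Request:
send_rows --moves '[[[0,0,0.1],0,0],[[0,0,0.3],0,0],[[0,0,0.6],0,0],[[0,0,0.9],0,0],[[0,0,1.2],0,0],[[0,0,1.4],0,0],[[0,0,1.5],0,0],[[0,0,1.6],0,0],[[0,0,1.6],0,0],[[0,0,1.6],0,0]]'

```text
t: 19.98
tcp_pos: [0.4823, 0.255, 0.2298]
orientation: [0.0, 0.668, 0.744, 0.0]
wrist_force: [-0.2, -0.3, -2.6]
gripper_width: 0.171
finger_force: 25.0
```

Request:
send_rows --moves '[[[0,0,0],0,0],[[0,0,0],0,0],[[0,0,0],0,0],[[0,0,0],0,0],[[0,0,0],0,0],[[0,0,0],0,0],[[0,0,0],0,0],[[0,0,0],0,0]]'

```text
t: 20.98
tcp_pos: [0.4823, 0.255, 0.2298]
orientation: [0.0, 0.668, 0.744, 0.0]
wrist_force: [-0.1, 0.1, -2.1]
gripper_width: 0.178
finger_force: 25.0
```

Run:
```python
from go import *
from runfit import fit
rel(.4816,.2557,.229,96.2)
a=read_camera("scene"); w=cloud(a)
cv2.imwrite("pics/fin.png",cv2.resize(a["frame"][100:240,300:440],(600,600),interpolation=cv2.INTER_CUBIC))
e=np.array([np.cos(.1076),np.sin(.1076)]);n=np.array([-e[1],e[0]]); o=[.5884,.2663]
m=(abs(w[...,0]-.53)<.13)&(abs(w[...,1]-.26)<.12)
p=w[m]; c=a["frame"][m].astype(int); s=(p[:,:2]-o)@e; t=(p[:,:2]-o)@n
q=(p[:,2]>.158)&(p[:,2]<.178)&(s<.03)
for lo in np.arange(-.04,.03,.008):
    k=q&(s>=lo)&(s<lo+.008)
    if k.sum()>2: print('%.3f'%lo,k.sum(),np.percentile(t[k],[3,97]).round(4),p[k,2].mean().round(4))
# ball: dark brown pixels above the dish; x,y against the dish middle
k=(c.max(1)<110)&(p[:,2]>.15)&(p[:,2]<.205)&(np.hypot(s+.105,t)<.05)
print("ball",k.sum(),np.median(s[k])+.105,np.median(t[k]),p[k,2].max())
```

```text
shift cm [ 0.08 -0.06  0.08] yaw 0.0 psi now 96.2 tilt 0.0 tcp [0.4823 0.255  0.2298] t 20.975 q [0.27 0.38 1.33 0.   1.44 0.16] 24.998483508825302 [-0.1  0.1 -2.1]
-0.040 38 [-0.0349  0.029 ] 0.1659
-0.032 36 [-0.0275  0.0265] 0.166
-0.024 37 [-0.0263  0.0257] 0.1671
-0.016 34 [-0.0251  0.0226] 0.1658
-0.008 37 [-0.0214  0.0171] 0.1644
ball 128 0.01083182042360134 -0.008943346464170335 0.18947980455617974
```

View pics/fin.png

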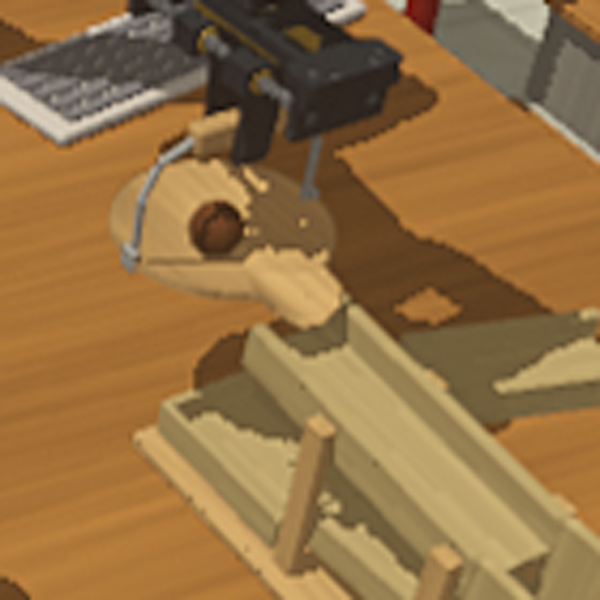

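The lip tip (crop (310,320)) is centred just inside the open end and clear of the walls. The ball sits in the middle (crop (215,228)), and wrist force is only the dish's weight, so nothing is touching. Handing in.

```bash
python3 -c "
from rig import *
print(sign_off())"
```

```text
the job is handed in; nothing more can be done
None
```

The job is handed in, with no verdict returned: the dish is held still and level by its handle, lip along the channel with its tip about 30 mm above the floor at the entry point, the ball near the middle, and no contact with the run seen or felt.

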